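# Load the timber train from the yard stack

## Robot

A 6-joint arm with a two-finger parallel gripper is mounted at the origin on the work surface. World frame = base frame: x ahead of the robot, y to its left, z up, the work surface at z = 0. Lengths are in mm, angles in degrees, forces in N, time in s.
With the tool pointing down it reaches from about 375 to 900 mm from the base axis. Payload 3.1 kg.
Tool frame: the origin (TCP) lies at the very end of the fingers, on their centre line; the grasp point (between the pads) lies 19 mm behind it; x points along the fingers, y is the direction in which the jaws open and shut, and the axes are right-handed (so a half turn about x gives the same grasp; the last joint's range is limited). The gripper opens to 85 mm and grips with 20 to 120 N. Pads are 22 mm wide; open, the fingers measure 114 mm over their backs; the gripper's body (76 mm by 85 mm) begins 54 mm behind the grasp point. The pads swing forward as they close: fully open they stand 13 mm farther back than shut.
Start: joints at [-77.034, 30.224, 82.088, -0, 67.689, -10.227], TCP at [246.167, -574.455, 231.31] pointing down, gripper open.
Joint ranges: [-176.69, 176.69], [-43.24, 126.21], [12.49, 139.97], [-82, 262], [0, 151.66], [-163.58, 163.58]. Speed limits (degrees/s): [159.86, 159.86, 180, 180, 180, 180].

## Interface

Orientations are given as a 3x3 rotation matrix whose columns are the frame's x, y, z axes.
In Python, from bench import r gives the robot as it stands.
- The arm moves only by the tool move_arm, never from a script. Its argument "commands" is a list of rows, each an object with "linear": the shift along the tool's x, y, z in m, a list of three; "dr": the turn, a rotation vector about the tool's x, y, z in rad, a list of three; "gripper": the finger opening in m, from 0 to 0.0854. In form: [{"linear": [tx, ty, tz], "dr": [ax, ay, az], "gripper": gripper}, ...]. A call has 1 to 12 rows; each row is the pose to reach, as a shift and turn from the pose commanded when the call began, along the tool's axes at that moment; what a row does not reach only later rows make up. A row lasts 1/8 s, in which the tool goes at most 62.5 mm and 10.7 degrees, less where a joint would pass 70% of its speed; a pose out of reach is approached as far as the arm can. A call with a gripper value outside its range is refused whole. The fingers move at their own pace and stop on an object; "force" is the grip in N (left out, the last holds). Time passes only in rows, so rows that repeat a pose let the fingers close. It gives the time, the measured TCP pose, the force and the opening at its end, in the units of the state.
- r.read_state(): the state, without advancing time (a new reading comes with each control period).
- r.snapshot(name): name is "scene" or "top" or "wrist"; returns a dict with "pixels" (420x560x3 uint8, red, green, blue), "camera_matrix" (3x3 intrinsics, pixels), "cam_to_world" (4x4, takes a point from camera to world coordinates); the wrist camera has in their place "hand_eye" (4x4, takes a point from camera to tool coordinates, whose origin is the TCP and whose axes are the tool frame's). Camera axes: x right, y down, z forward; pixel columns grow to the right and rows downward; lengths in mm; the calibration is good to about 2 mm. The wrist camera is an equidistant fisheye: a pixel r from the principal point sees the ray r / f radians off the axis. A picture is of the moment at which its call begins: read the wrist's pose just before it. There is no depth.
- r.hand_in(): hands the job in, once; it reports no verdict.
Trained networks look in a picture, given as the dict that the camera call returned (one of the last four; its "shot" number tells which), for a name from the list of things; names that differ only in an ending like _2 or _b are one class to them, and where a whole thing is asked for, a point or a joint stands for the part that bears it (a point fixed in the world has none). Each returns a list of dicts, best first, with "p" (0 to 1); they miss things now and then, are a little off and sometimes report something else, mostly with a low value. They report only what shows in the picture. A call takes as long as a camera call.
- r.boxes_of(label, picture): "xy" ([column, row] in pixels, amid what is visible of it).
- r.outline_of(label, picture): "pixels" (420x560 bool, what is visible of it) and "xy" ([column, row] in pixels, amid what is visible of it).
The state is a dict: "time": time; "joints": joint angles; "qd": joint speeds; "effort": joint torques, N m; "eef_pos": TCP position; "orientation": TCP orientation; "ft_force": force on the tool from outside, world axes, zero at the start; "ft_torque": the same for the moment, N m; "grip_width": finger opening in mm.
Only numpy, scipy, OpenCV 4.12 (cv2) and the standard library are available. Lean on these libraries where they do the work, as an engineer would, in place of code of your own. Each camera call takes 0.05 s, during which the arm holds its last target. There are 200 camera calls.

## Task

Load the timber train on the model railway: take the stack of four timber packs apart from the top down and lay each pack on the wagon built for its length (shortest pack on the shortest wagon, and so on up to the longest). Each pack must lie flat on the deck between the headboards, straight along the wagon and centred, overhanging nowhere; set the packs down, do not drop them. Leave the yellow forklift and the yard lamp standing where they are.

Things in the scene. Friction and masses are not known exactly. Their poses are not given: they have to be found in the camera images.
- pack_85: Timber pack (shortest, wrapped in dark green film, two black straps), a rigid model-railway wagon load: 85 long (its y), 46 wide (its x), 36 high, about 90 g. Origin: centre of its underside, z up. At the start on top of pack_130. The packs lie one on another in one stack, roughly centred and lengthwise, so that the ends of every longer pack show below the shorter one.
- pack_130: Timber pack (second shortest, wrapped in white film, two black straps), a rigid model-railway wagon load: 130 long (its y), 46 wide (its x), 36 high, about 130 g. Origin: centre of its underside, z up. At the start on pack_175. The packs lie one on another in one stack, roughly centred and lengthwise, so that the ends of every longer pack show below the shorter one.
- pack_175: Timber pack (second longest, bare pale planks, three black straps), a rigid model-railway wagon load: 175 long (its y), 46 wide (its x), 36 high, about 170 g. Origin: centre of its underside, z up. At the start on pack_220. The packs lie one on another in one stack, roughly centred and lengthwise, so that the ends of every longer pack show below the shorter one.
- pack_220: Timber pack (longest, bare dark brown beams, three black straps), a rigid model-railway wagon load: 220 long (its y), 46 wide (its x), 36 high, about 220 g. Origin: centre of its underside, z up. At the start at the bottom of the stack, on a grey concrete pad 5 high (250 x 64) on the ground. The packs lie one on another in one stack, roughly centred and lengthwise, so that the ends of every longer pack show below the shorter one.
- wagon_85: Empty flat timber wagon (shortest, two-axle, yellow headboards and side frames), braked: it does not move. Made for the 85 mm pack: plank deck 109 long (its y, along the rails) between the upright headboards at its two ends, 62 wide (its x), no side walls; headboards 14 high above the deck, 3 thick. Origin: mid-wagon at rail-top level; the deck's surface is 28 above it. Stands on one of two parallel sidings 105 apart, whose rail tops are 13 above the ground.
- wagon_130: Empty flat timber wagon (second shortest, two-axle, blue headboards and side frames), braked: it does not move. Made for the 130 mm pack: plank deck 154 long (its y, along the rails) between the upright headboards at its two ends, 62 wide (its x), no side walls; headboards 14 high above the deck, 3 thick. Origin: mid-wagon at rail-top level; the deck's surface is 28 above it. Stands on one of two parallel sidings 105 apart, whose rail tops are 13 above the ground.
- wagon_175: Empty flat timber wagon (second longest, two-axle, grey headboards and side frames), braked: it does not move. Made for the 175 mm pack: plank deck 199 long (its y, along the rails) between the upright headboards at its two ends, 62 wide (its x), no side walls; headboards 14 high above the deck, 3 thick. Origin: mid-wagon at rail-top level; the deck's surface is 28 above it. Stands on one of two parallel sidings 105 apart, whose rail tops are 13 above the ground.
- wagon_220: Empty flat timber wagon (longest, on two bogies, rust-red headboards and side frames), braked: it does not move. Made for the 220 mm pack: plank deck 244 long (its y, along the rails) between the upright headboards at its two ends, 62 wide (its x), no side walls; headboards 14 high above the deck, 3 thick. Origin: mid-wagon at rail-top level; the deck's surface is 28 above it. Stands on one of two parallel sidings 105 apart, whose rail tops are 13 above the ground.
- forklift: Bystander: small yellow model forklift, loose, 76 long (its y: from 33 behind its origin to the fork tips 43 ahead, at +y), 34 wide, 57 high, parked on the ground some 15 to 30 cm from the stack. Origin: on the ground, on its centre line, below the cab.
- lamp: Bystander: loose yard lamp standing between the two sidings near their middle: round concrete foot of 26 diameter, thin green mast, cross arm with two white shades (56 across, along its x), 97 high in all, top heavy. Origin: centre of its foot's underside, 8 above the ground.

How it is judged:
By the outcome, as a careful person would: the job done as asked, in the order asked, and still so for the second after the job is handed in, with the robot touching nothing.
It also fails if it takes over 109 s, if anything falls off the work surface, if the arm or the gripper's body presses on something with over 40 N, if the wrist force passes 120 N, or if a joint passes its speed limit or range.

## Working session

There is one attempt and no reset: what is moved stays moved. The work goes in short steps, Python scripts to look and compute and a tool call to move; the robot and the scene stay as the last step left them, time stands still between calls to the robot, and variables do not carry over. Pictures are saved under pics/ and viewed, about 12 in all and at most 16, crops included, and the job is handed in when it is done.

Besides the shell and the picture viewer there is one more tool, called after "Call:" as name(argument=value, ...), one argument or row to a line, values as JSON. move_arm: Moves the arm, as the interface text tells. Its arguments: {"type":"object","properties":{"commands":{"type":"array","items":{"type":"object","properties":{"linear":{"type":"array","items":{"type":"number"}},"dr":{"type":"array","items":{"type":"number"}},"gripper":{"type":"number"}}}},"force":{"type":"number"}},"required":["commands"]}

```bash
ls; mkdir -p pics
cat > h.py <<'E'
import numpy as np, cv2
from bench import r
L=['pack_85','pack_130','pack_175','pack_220','wagon_85','wagon_130','wagon_175','wagon_220','forklift','lamp']
def ray(pic,uv):
    K=np.array(pic['camera_matrix']);T=np.array(pic['cam_to_world'])
    d=T[:3,:3]@np.linalg.inv(K)@np.array([uv[0],uv[1],1.]);return T[:3,3],d
def atz(pic,uv,z):
    o,d=ray(pic,uv);return o+d*(z-o[2])/d[2]
def save(pic,n): cv2.imwrite('pics/'+n+'.png',cv2.cvtColor(np.array(pic['pixels']),cv2.COLOR_RGB2BGR))
E
python3 - <<'E'
from h import *
s=r.read_state();print({k:np.round(v,2).tolist() for k,v in s.items()})
zt={'pack_85':149,'pack_130':113,'pack_175':77,'pack_220':41,'forklift':30,'lamp':50}
for c in ['top','scene']:
    p=r.snapshot(c);save(p,c+'0');print(c,np.round(p['camera_matrix'],1).tolist(),np.round(p['cam_to_world'],2).tolist())
    for l in L:
        o=r.outline_of(l,p)
        if not o: print(l,'none');continue
        m=np.array(o[0]['pixels']).astype(np.uint8)
        q=cv2.minAreaRect(cv2.findNonZero(m)); z=zt.get(l,41)
        print(l,round(o[0]['p'],2),np.round(o[0]['xy']),m.sum(),'rect',np.round(q[0]),np.round(q[1]),round(q[2],1),'corners@z',z,[np.round(atz(p,b,z)[:2]).tolist() for b in cv2.boxPoints(q)])
E
```

```text
pics
{'time': 0.0, 'joints': [-77.03, 30.28, 82.16, 0.0, 67.69, -10.23], 'qd': [-0.08, 0.06, 0.07, 0.08, 0.02, 0.05], 'effort': [-0.0, -44.24, -17.8, -0.0, 0.01, 0.0], 'eef_pos': [246.02, -573.78, 230.35], 'orientation': [[-0.0, 0.39, -0.92], [0.0, -0.92, -0.39], [-1.0, -0.0, -0.0]], 'ft_force': [0.25, 0.21, 0.48], 'ft_torque': [0.0, 0.01, -0.01], 'grip_width': 85.07}
top [[381.0, 0.0, 292.6], [0.0, 381.0, 205.6], [0.0, 0.0, 1.0]] [[-0.03, -0.99, 0.14, 457.19], [-1.0, 0.02, -0.01, 12.53], [0.01, -0.14, -0.99, 738.4], [0.0, 0.0, 0.0, 1.0]]
pack_85 0.89 [407. 269.] 1792 rect [403. 267.] [59. 31.] 1.8 corners@z 149 [[422.0, -112.0], [469.0, -116.0], [463.0, -207.0], [417.0, -202.0]]
pack_130 0.89 [407. 269.] 1792 rect [403. 267.] [59. 31.] 1.8 corners@z 113 [[420.0, -120.0], [469.0, -124.0], [464.0, -220.0], [414.0, -215.0]]
pack_175 0.89 [407. 269.] 1792 rect [403. 267.] [59. 31.] 1.8 corners@z 77 [[417.0, -127.0], [470.0, -132.0], [464.0, -234.0], [412.0, -228.0]]
pack_220 0.89 [407. 269.] 1792 rect [403. 267.] [59. 31.] 1.8 corners@z 41 [[415.0, -135.0], [471.0, -140.0], [465.0, -247
[... 1755 characters left out ...]
-0.0]]
wagon_130 0.95 [336. 201.] 1627 rect [334. 204.] [29. 73.] 44.2 corners@z 41 [[545.0, 34.0], [546.0, 264.0], [620.0, 211.0], [610.0, -0.0]]
wagon_175 0.95 [336. 201.] 1627 rect [334. 204.] [29. 73.] 44.2 corners@z 41 [[545.0, 34.0], [546.0, 264.0], [620.0, 211.0], [610.0, -0.0]]
wagon_220 0.95 [336. 201.] 1627 rect [334. 204.] [29. 73.] 44.2 corners@z 41 [[545.0, 34.0], [546.0, 264.0], [620.0, 211.0], [610.0, -0.0]]
forklift 0.73 [291. 182.] 372 rect [286. 180.] [29. 15.] 90.0 corners@z 30 [[396.0, 202.0], [425.0, 220.0], [486.0, 117.0], [459.0, 100.0]]
lamp 0.89 [325. 238.] 338 rect [326. 240.] [51. 25.] 84.7 corners@z 50 [[567.0, 46.0], [605.0, 78.0], [678.0, -50.0], [644.0, -77.0]]
```

View pics/top0.png

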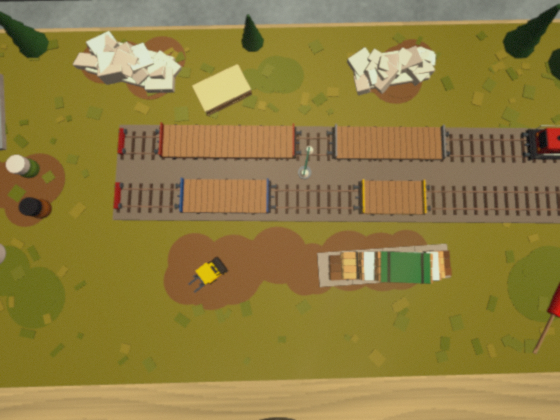

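View pics/scene0.png

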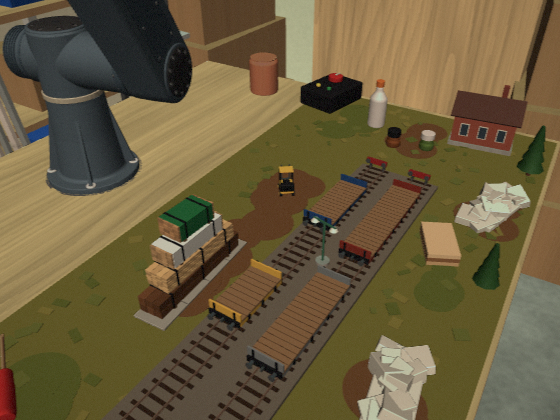

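Top view: the near siding has the blue wagon (130) at columns 182–269 and the yellow one (85) at 361–426, both on row 196. The far siding has the red one (220) at 160–296 and the grey one (175) at 335–443, on row 142. The lamp foot is at (304,172), the forklift at (209,272) and the stack at (390,266). The scene view agrees. Next I move over the stack with the jaws across the packs.

Call:
move_arm(
  commands=[
    {"linear": [-0.05, -0.305, -0.34], "dr": [-1.166, 0, 0], "gripper": 0.085},
    {"linear": [-0.05, -0.305, -0.34], "dr": [-1.166, 0, 0], "gripper": 0.085},
    {"linear": [-0.05, -0.305, -0.34], "dr": [-1.166, 0, 0], "gripper": 0.085},
    {"linear": [-0.05, -0.305, -0.34], "dr": [-1.166, 0, 0], "gripper": 0.085},
    {"linear": [-0.05, -0.305, -0.34], "dr": [-1.166, 0, 0], "gripper": 0.085},
    {"linear": [-0.05, -0.305, -0.34], "dr": [-1.166, 0, 0], "gripper": 0.085},
    {"linear": [-0.05, -0.305, -0.34], "dr": [-1.166, 0, 0], "gripper": 0.085},
    {"linear": [-0.05, -0.305, -0.34], "dr": [-1.166, 0, 0], "gripper": 0.085},
    {"linear": [-0.05, -0.305, -0.34], "dr": [-1.166, 0, 0], "gripper": 0.085},
    {"linear": [-0.05, -0.305, -0.34], "dr": [-1.166, 0, 0], "gripper": 0.085},
  ],
)

```text
time: 2.35
eef_pos: [438.4, -160.8, 281.3]
orientation: [[-0.0, 1.0, -0.0], [-0.001, -0.0, -1.0], [-1.0, -0.0, 0.001]]
ft_force: [0.2, -0.1, -0.6]
grip_width: 85.2
```

```bash
cat >> h.py <<'E'
def wsnap(name=None):
    s=r.read_state();p=r.snapshot('wrist')
    T=np.eye(4);T[:3,:3]=np.array(s['orientation']);T[:3,3]=s['eef_pos']
    p['c2w']=T@np.array(p['hand_eye'])
    if name: save(p,name)
    return s,p
def wz(p,uv,z):
    K=np.array(p['camera_matrix']);uv=np.atleast_2d(np.array(uv,float))
    a=(uv-[K[0,2],K[1,2]])/[K[0,0],K[1,1]];t=np.linalg.norm(a,axis=1,keepdims=True)
    d=np.c_[a/np.maximum(t,1e-9)*np.sin(t),np.cos(t)]@p['c2w'][:3,:3].T
    o=p['c2w'][:3,3];return o+d*((z-o[2])/d[:,2:])
def wproj(p,X):
    X=np.atleast_2d(X);c=(X-p['c2w'][:3,3])@p['c2w'][:3,:3];K=np.array(p['camera_matrix'])
    rr=np.hypot(c[:,0],c[:,1]);t=np.arctan2(rr,c[:,2]);return np.c_[K[0,2]+K[0,0]*t*c[:,0]/rr,K[1,2]+K[1,1]*t*c[:,1]/rr]
E
python3 - <<'E'
from h import *
s,p=wsnap('w1');print(np.round(s['eef_pos'],1),np.round(s['orientation'],3).tolist(),s['time'])
print(np.round(p['camera_matrix'],1).tolist(),np.round(p['hand_eye'],2).tolist())
for c in ['pack_85','wagon_85','lamp','forklift']:
    for o in r.outline_of(c,p)[:5]:
        m=np.array(o['pixels']).astype(np.uint8);print(c,round(o['p'],2),np.round(o['xy']),m.sum(),cv2.boundingRect(m))
t=r.snapshot('top')
for c in ['wagon_85','pack_85','lamp']:
    for o in r.outline_of(c,t)[:5]:
        m=np.array(o['pixels']).astype(np.uint8);q=cv2.minAreaRect(cv2.findNonZero(m));print('top',c,round(o['p'],2),np.round(q[0],1),np.round(q[1],1),round(q[2],1),m.sum(),np.round(atz(t,q[0],{'wagon_85':41,'pack_85':149,'lamp':8}[c]),1))
E
```

```text
[ 438.4 -160.8  281.3] [[-0.0, 1.0, -0.0], [-0.001, -0.0, -1.0], [-1.0, -0.0, 0.001]] 2.35
[[325.2, 0.0, 281.0], [0.0, 325.2, 211.7], [0.0, 0.0, 1.0]] [[0.0, -0.27, 0.96, -143.77], [1.0, -0.0, -0.0, 1.07], [0.0, 0.96, 0.27, -67.46], [0.0, 0.0, 0.0, 1.0]]
pack_85 0.86 [285. 148.] 1618 (262, 132, 52, 130)
pack_85 0.72 [287. 107.] 855 (265, 94, 40, 177)
pack_85 0.66 [286. 199.] 4903 (258, 152, 58, 99)
pack_85 0.61 [288. 122.] 1051 (266, 109, 45, 154)
wagon_85 0.73 [384. 192.] 4957 (356, 138, 60, 112)
wagon_85 0.73 [466.  33.] 2747 (442, 0, 48, 77)
wagon_85 0.67 [456. 193.] 6632 (423, 107, 65, 169)
wagon_85 0.64 [394.  10.] 1129 (367, 0, 53, 30)
lamp 0.65 [432.  70.] 705 (412, 53, 61, 32)
forklift 0.28 [382. 194.] 4980 (356, 138, 60, 112)
top wagon_85 0.97 [227.2 141.4] [146.   35.6] 1.2 4715 [682.5 126.9  41. ]
top wagon_85 0.96 [391. 197.] [34. 76.] 90.0 2300 [ 568.4 -176.9   41. ]
top wagon_85 0.94 [225.2 195.8] [100.   33.8] 1.2 3108 [578.3 130.7  41. ]
top wagon_85 0.71 [388.  142.5] [ 35. 122.] 90.0 3883 [ 673.2 -177.7   41. ]
top pack_85 0.92 [399.  265.5] [28.1 82.1] 89.2 644 [ 444.7 -153.3  149. ]
top pack_85 0.65 [402.5 267.1] [59.7 31.3] 1.5 1791 [ 442.2 -158.5  149. ]
top pack_85 0.57 [392.  264.1] [ 27.  103.8] 89.3 533 [ 447.2 -142.6  149. ]
top lamp 0.71 [304.8 162.4] [10.5 31.5] 5.0 155 [646.9 -20.3   8. ]
```

View pics/w1.png

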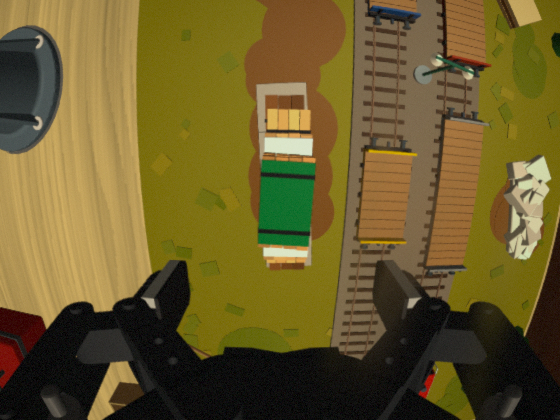

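The wrist image shows the green pack at (287,203), the yellow wagon at (386,196), the grey wagon at (455,193) and the lamp foot at (423,75). I'll rectify this view for accurate measuring and fit the pack silhouette.

```bash
cat >> h.py <<'E'
from scipy.optimize import minimize
def ortho(p,x0,x1,y0,y1,z,k=2):
    # image: right=+x, up=+y
    xs=np.arange(x0,x1,1/k);ys=np.arange(y1,y0,-1/k);X,Y=np.meshgrid(xs,ys)
    uv=wproj(p,np.c_[X.ravel(),Y.ravel(),np.full(X.size,z)]).reshape(*X.shape,2).astype(np.float32)
    return cv2.cvtColor(cv2.remap(np.array(p['pixels']),uv[...,0],uv[...,1],cv2.INTER_LINEAR),cv2.COLOR_RGB2BGR)
def hullmask(p,x,y,a,l,w,z0,z1):
    c,s=np.cos(a),np.sin(a)
    P=np.array([[x+c*i*w/2-s*j*l/2,y+s*i*w/2+c*j*l/2,z] for i in(-1,1) for j in np.linspace(-1,1,9) for z in (z0,z1)])
    m=np.zeros((1680,2240),np.uint8)
    cv2.fillConvexPoly(m,cv2.convexHull(np.round((wproj(p,P)+.5)*4).astype(np.int32)),1);return m
def fitbox(p,mask,x,y,l,w,z0,z1):
    M=cv2.resize(mask.astype(np.uint8),(2240,1680),interpolation=cv2.INTER_NEAREST)
    f=lambda q:-(lambda h:(h&M).sum()/(h|M).sum())(hullmask(p,q[0],q[1],q[2]/100,l,w,z0,z1))
    q=minimize(f,[x,y,0],method='Nelder-Mead',options=dict(initial_simplex=[[x,y,0],[x+6,y,0],[x,y+6,0],[x,y,5]],maxiter=120))
    return q.x[0],q.x[1],np.degrees(q.x[2]/100),-q.fun
E
cat > a.py <<'E'
from h import *
import pickle
s,p=wsnap('w2')
for o in r.outline_of('pack_85',p)[:4]:
    m=np.array(o['pixels']).astype(np.uint8)
    if abs(o['xy'][1]-199)<20: print('85 fit',np.round(fitbox(p,m,440,-158,85,46,113,149),2))
im=ortho(p,380,740,-330,-30,41)
for v in range(400,740,20): cv2.line(im,((v-380)*2,0),((v-380)*2,8 if v%100 else 20),(255,255,255),1)
for v in range(-320,-30,20): cv2.line(im,(0,(-30-v)*2),(8 if v%100 else 20,(-30-v)*2),(255,255,255),1)
cv2.imwrite('pics/o1.png',im)
# colours in the stack
pickle.dump({k:p[k] for k in('pixels','camera_matrix','c2w')},open('w2.pkl','wb'))
for l in [130,175,220]: pass
E
python3 a.py
```

```text
85 fit [ 443.24 -163.61   -3.6     0.96]
```

View pics/o1.png

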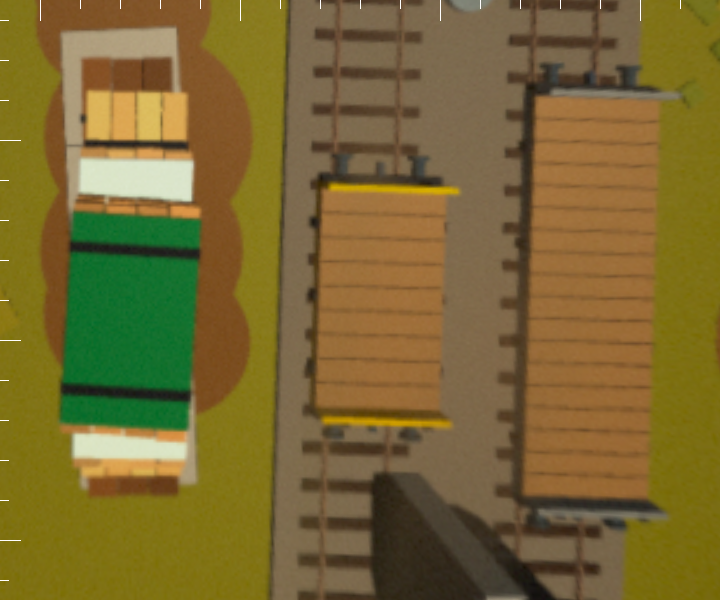

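Call:
move_arm(
  commands=[
    {"linear": [-0.02, 0.16, -0.19], "dr": [0, 0, 0], "gripper": 0.085},
    {"linear": [-0.02, 0.16, -0.19], "dr": [0, 0, 0], "gripper": 0.085},
    {"linear": [-0.02, 0.16, -0.19], "dr": [0, 0, 0], "gripper": 0.085},
    {"linear": [-0.02, 0.16, -0.19], "dr": [0, 0, 0], "gripper": 0.085},
    {"linear": [-0.02, 0.16, -0.19], "dr": [0, 0, 0], "gripper": 0.085},
    {"linear": [-0.02, 0.16, -0.19], "dr": [0, 0, 0], "gripper": 0.085},
    {"linear": [-0.02, 0.16, -0.19], "dr": [0, 0, 0], "gripper": 0.085},
  ],
)

```text
time: 3.78
eef_pos: [597.6, 28.7, 301.1]
orientation: [[-0.001, 1.0, -0.002], [-0.0, -0.002, -1.0], [-1.0, -0.001, 0.0]]
ft_force: [-0.4, -0.4, 0.7]
grip_width: 84.8
```

The rectified image shows the yellow deck centred near (570,−179) and the grey near (676,−178), both at a yaw of about −1.5°. The pack fit is (443.2,−163.6,−3.6°). Now the second survey view.

```bash
cat > b.py <<'E'
from h import *
import pickle
s,p=wsnap('w3');print(np.round(s['eef_pos'],1),np.round(p['c2w'][:3,3],1))
pickle.dump({k:p[k] for k in('pixels','camera_matrix','c2w')},open('w3.pkl','wb'))
for o in r.outline_of('lamp',p)[:2]: print('lamp',o['p'],o['xy'],wz(p,o['xy'],55))
ims=[]
for y0 in(-15,-300):
    im=ortho(p,530,725,y0,y0+290,41)
    for v in range(540,725,20): cv2.line(im,((v-530)*2,0),((v-530)*2,8 if v%100 else 20),(255,255,255),1)
    for v in range(-300,300,20):
        if y0<v<y0+290: cv2.line(im,(0,(y0+290-v)*2),(8 if v%100 else 20,(y0+290-v)*2),(255,255,255),1)
    ims.append(im)
cv2.imwrite('pics/o2.png',np.hstack(ims))
E
python3 b.py
```

```text
[597.6  28.7 301.1] [598.9  96.2 444.9]
lamp 0.74 [300.9, 217.7] [[623.13002684 -19.66695533  55.        ]]
```

View pics/o2.png

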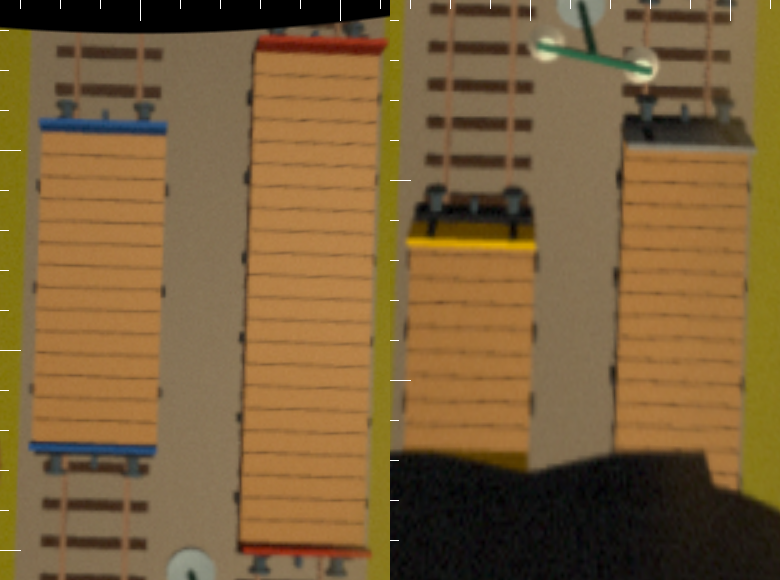

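```bash
cat > c.py <<'E'
from h import *
import pickle
for f,n,cx,cy,l in[('w2','85',570,-179,109),('w2','175',675.6,-178,199),('w3','130',579,131,154),('w3','220',686,125.5,244),('w3','175b',675.6,-145,100),('w3','85b',570,-175,90)]:
    p=pickle.load(open(f+'.pkl','rb'));k=4
    x0,x1,y0,y1=cx-45,cx+45,cy-l/2+8,cy+l/2-8
    im=ortho(p,x0,x1,y0,y1,41,k);h=cv2.cvtColor(im,cv2.COLOR_BGR2HSV)
    c=im[im.shape[0]//2-20:im.shape[0]//2+20,160:200].reshape(-1,3).astype(float);
    sat=h[...,1].astype(float)
    # per-row edges: threshold saturation halfway between deck & ballast
    ds=np.median(sat[:,140:220]);L=[];R=[]
    for i in range(0,im.shape[0],2):
        v=cv2.GaussianBlur(sat[i:i+1],(9,1),2)[0]; g=np.gradient(v)
        L.append(np.argmax(g[30:100])+30);R.append(np.argmin(g[260:330])+260)
    yy=y1-np.arange(0,im.shape[0],2)/k
    def fit(e):
        e=x0+np.array(e)/k;a=np.polyfit(yy-cy,e,1)
        for _ in range(6):
            d=abs(e-np.polyval(a,yy-cy));a=np.polyfit((yy-cy)[d<=max(np.median(d)*2,.3)],e[d<=max(np.median(d)*2,.3)],1)
        return a
    a,b=fit(L),fit(R);print(n,'L',np.round(a,4),'R',np.round(b,4),'w',round(b[1]-a[1],1),'mid',round((a[1]+b[1])/2,1),'yaw',np.round(-np.degrees([a[0],b[0]]),2))
    # headboard inner edges: row profile of hue along centre
E
python3 c.py
```

```text
85 L [3.55000e-02 5.36357e+02] R [3.210000e-02 6.014868e+02] w 65.1 mid 568.9 yaw [-2.03 -1.84]
175 L [2.96000e-02 6.42387e+02] R [-5.910000e-02  7.074125e+02] w 65.0 mid 674.9 yaw [-1.7   3.39]
130 L [3.230000e-02 5.479735e+02] R [3.380000e-02 6.106408e+02] w 62.7 mid 579.3 yaw [-1.85 -1.94]
220 L [3.070000e-02 6.524142e+02] R [3.030000e-02 7.153223e+02] w 62.9 mid 683.9 yaw [-1.76 -1.74]
175b L [3.320000e-02 6.441604e+02] R [3.340000e-02 7.066999e+02] w 62.5 mid 675.4 yaw [-1.9  -1.91]
85b L [5.21000e-02 5.38072e+02] R [3.710000e-02 6.012847e+02] w 63.2 mid 569.7 yaw [-2.99 -2.12]
```

Call:
move_arm(
  commands=[
    {"linear": [0.04, -0.154, 0.192], "dr": [0.061, 0, 0], "gripper": 0.085},
    {"linear": [0.08, -0.154, 0.192], "dr": [0.061, 0, 0], "gripper": 0.085},
    {"linear": [0.1, -0.154, 0.192], "dr": [0.061, 0, 0], "gripper": 0.085},
    {"linear": [0.11, -0.154, 0.192], "dr": [0.061, 0, 0], "gripper": 0.085},
    {"linear": [0.11, -0.154, 0.192], "dr": [0.061, 0, 0], "gripper": 0.085},
    {"linear": [0.115, -0.154, 0.192], "dr": [0.061, 0, 0], "gripper": 0.085},
    {"linear": [0.12, -0.154, 0.192], "dr": [0.061, 0, 0], "gripper": 0.085},
  ],
)

```text
time: 4.75
eef_pos: [445.3, -162.5, 181.7]
orientation: [[0.002, 0.998, -0.062], [-0.001, -0.062, -0.998], [-1.0, 0.002, 0.001]]
ft_force: [1.0, 0.3, 0.0]
grip_width: 85.1
```

```bash
cat > d.py <<'E'
from h import *
import sys
L_,z0,x,y=int(sys.argv[1]),float(sys.argv[2]),float(sys.argv[3]),float(sys.argv[4])
s,p=wsnap(sys.argv[5]);print(np.round(s['eef_pos'],1),np.round(s['orientation'],3).tolist())
for o in r.outline_of('pack_85',p)[:4]:
    m=np.array(o['pixels']).astype(np.uint8)
    f=fitbox(p,m,x,y,L_,46,z0,z0+36);print(round(o['p'],2),np.round(o['xy']),m.sum(),np.round(f,2))
E
python3 d.py 85 113 443 -163 w4
```

```text
[ 445.3 -162.5  181.7] [[0.002, 0.998, -0.062], [-0.001, -0.062, -0.998], [-1.0, 0.002, 0.001]]
0.88 [276. 149.] 2506 [ 4.4174e+02 -1.4321e+02 -4.1700e+00  1.9000e-01]
0.87 [277. 231.] 10944 [ 443.1  -163.68   -3.2     0.96]
0.61 [273.  90.] 974 [ 443. -163.    0.    0.]
0.56 [276. 118.] 2006 [ 443. -163.    0.    0.]
```

Call:
move_arm(
  commands=[
    {"linear": [0.02, -0.002, 0.001], "dr": [0, 0, 0], "gripper": 0.085},
    {"linear": [0.045, -0.002, 0.001], "dr": [0, 0, 0], "gripper": 0.085},
    {"linear": [0.063, -0.002, 0.001], "dr": [0, 0, 0], "gripper": 0.085},
    {"linear": [0.063, -0.002, 0.001], "dr": [0, 0, 0], "gripper": 0.085},
    {"linear": [0.063, -0.002, 0.001], "dr": [0, 0, 0], "gripper": 0.06},
    {"linear": [0.063, -0.002, 0.001], "dr": [0, 0, 0], "gripper": 0.052},
    {"linear": [0.063, -0.002, 0.001], "dr": [0, 0, 0], "gripper": 0.04},
    {"linear": [0.063, -0.002, 0.001], "dr": [0, 0, 0], "gripper": 0.04},
    {"linear": [0.063, -0.002, 0.001], "dr": [0, 0, 0], "gripper": 0.04},
    {"linear": [0.063, -0.002, 0.001], "dr": [0, 0, 0], "gripper": 0.04},
  ],
  force=30,
)

```text
time: 6.1
eef_pos: [443.0, -163.3, 119.2]
orientation: [[0.002, 0.998, -0.061], [-0.001, -0.061, -0.998], [-1.0, 0.002, 0.001]]
ft_force: [0.8, 1.4, 5.8]
grip_width: 45.7
```

Call:
move_arm(
  commands=[
    {"linear": [-0.02, 0, 0], "dr": [0, 0, 0], "gripper": 0.04},
    {"linear": [-0.045, 0, 0], "dr": [0, 0, 0], "gripper": 0.04},
    {"linear": [-0.05, 0.05, 0.003], "dr": [-0.01, 0, 0], "gripper": 0.04},
    {"linear": [-0.03, 0.1, 0.006], "dr": [-0.02, 0, 0], "gripper": 0.04},
    {"linear": [0.0, 0.1275, 0.008], "dr": [-0.03, 0, 0], "gripper": 0.04},
    {"linear": [0.02, 0.1275, 0.008], "dr": [-0.03, 0, 0], "gripper": 0.04},
    {"linear": [0.035, 0.1275, 0.008], "dr": [-0.03, 0, 0], "gripper": 0.04},
    {"linear": [0.05, 0.1275, 0.008], "dr": [-0.03, 0, 0], "gripper": 0.04},
    {"linear": [0.06, 0.1275, 0.008], "dr": [-0.03, 0, 0], "gripper": 0.04},
    {"linear": [0.066, 0.1275, 0.008], "dr": [-0.03, 0, 0], "gripper": 0.04},
    {"linear": [0.068, 0.1275, 0.008], "dr": [-0.03, 0, 0], "gripper": 0.04},
    {"linear": [0.068, 0.1275, 0.008], "dr": [-0.03, 0, 0], "gripper": 0.04},
  ],
)

```text
time: 7.6
eef_pos: [569.5, -179.0, 50.6]
orientation: [[0.001, 1.0, -0.031], [-0.0, -0.031, -1.0], [-1.0, 0.001, 0.0]]
ft_force: [-0.3, 0.2, -0.3]
grip_width: 45.5
```

```bash
python3 d.py 85 45 570 -179 w5
python3 - <<'E'
from h import *
s,p=wsnap()
im=ortho(p,510,640,-270,-80,41,3);cv2.imwrite('pics/o3.png',im)
E
```

```text
[ 569.5 -179.    50.6] [[0.001, 1.0, -0.031], [-0.0, -0.031, -1.0], [-1.0, 0.001, 0.0]]
0.85 [ 24. 272.] 12625 [ 570. -179.    0.    0.]
0.69 [279. 260.] 19718 [ 570.45 -179.65   -1.77    0.87]
0.64 [ 64. 173.] 12750 [ 570. -179.    0.    0.]
```

View pics/o3.png

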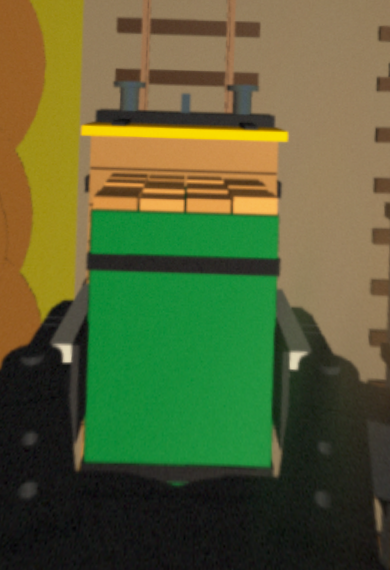

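Call:
move_arm(
  commands=[
    {"linear": [0.002, 0, 0], "dr": [0, 0, 0], "gripper": 0.04},
    {"linear": [0.0035, 0, 0], "dr": [0, 0, 0], "gripper": 0.04},
    {"linear": [0.004, 0, 0], "dr": [0, 0, 0], "gripper": 0.04},
    {"linear": [0.004, 0, 0], "dr": [0, 0, 0], "gripper": 0.04},
  ],
)

```text
time: 8.25
eef_pos: [569.4, -178.9, 47.3]
orientation: [[0.0, 1.0, -0.031], [-0.0, -0.031, -1.0], [-1.0, 0.0, 0.0]]
ft_force: [-1.3, 0.7, 5.3]
grip_width: 45.8
```

Call:
move_arm(
  commands=[
    {"linear": [0.004, 0, 0], "dr": [0, 0, 0], "gripper": 0.05},
    {"linear": [0.004, 0, 0], "dr": [0, 0, 0], "gripper": 0.06},
    {"linear": [0.004, 0, 0], "dr": [0, 0, 0], "gripper": 0.064},
    {"linear": [0.004, 0, 0], "dr": [0, 0, 0], "gripper": 0.066},
    {"linear": [-0.01, 0, 0], "dr": [0, 0, 0], "gripper": 0.066},
    {"linear": [-0.06, 0, 0], "dr": [0, 0, 0], "gripper": 0.085},
    {"linear": [-0.12, 0, 0], "dr": [0, 0, 0], "gripper": 0.085},
    {"linear": [-0.18, -0.06, -0.005], "dr": [0, 0, 0], "gripper": 0.085},
    {"linear": [-0.234, -0.13, -0.015], "dr": [0, 0, 0], "gripper": 0.085},
    {"linear": [-0.234, -0.13, -0.015], "dr": [0, 0, 0], "gripper": 0.085},
    {"linear": [-0.234, -0.13, -0.015], "dr": [0, 0, 0], "gripper": 0.085},
    {"linear": [-0.234, -0.13, -0.015], "dr": [0, 0, 0], "gripper": 0.085},
  ],
)

```text
time: 9.75
eef_pos: [440.3, -160.1, 280.9]
orientation: [[0.002, 1.0, -0.031], [-0.001, -0.031, -1.0], [-1.0, 0.002, 0.001]]
ft_force: [-0.1, 0.9, -0.8]
grip_width: 85.1
```

```bash
cat > e.py <<'E'
from h import *
import sys
n=sys.argv[1]
s,p=wsnap('w'+n);print(np.round(s['eef_pos'],1),np.round(s['orientation'],3).tolist())
for a in sys.argv[2:]:
    l,z,x,y=map(float,a.split(','))
    for o in r.outline_of('pack_85',p)[:6]:
        m=np.array(o['pixels']).astype(np.uint8)
        f=fitbox(p,m,x,y,l,46,z,z+36)
        if f[3]>.5: print(a,round(o['p'],2),np.round(o['xy']),m.sum(),np.round(f,2))
x,y=float(sys.argv[-1].split(',')[2]),float(sys.argv[-1].split(',')[3])
E
python3 e.py 6 130,77,443,-160 85,41,570,-179
python3 - <<'E'
from h import *
s,p=wsnap();cv2.imwrite('pics/o4.png',ortho(p,380,740,-330,-30,41))
E
```

```text
[ 440.3 -160.1  280.9] [[0.002, 1.0, -0.031], [-0.001, -0.031, -1.0], [-1.0, 0.002, 0.001]]
130,77,443,-160 0.73 [286. 194.] 5907 [ 444.9  -167.18   -1.03    0.98]
85,41,570,-179 0.91 [392. 199.] 3332 [ 570.95 -178.77   -1.95    0.97]
```

View pics/o4.png

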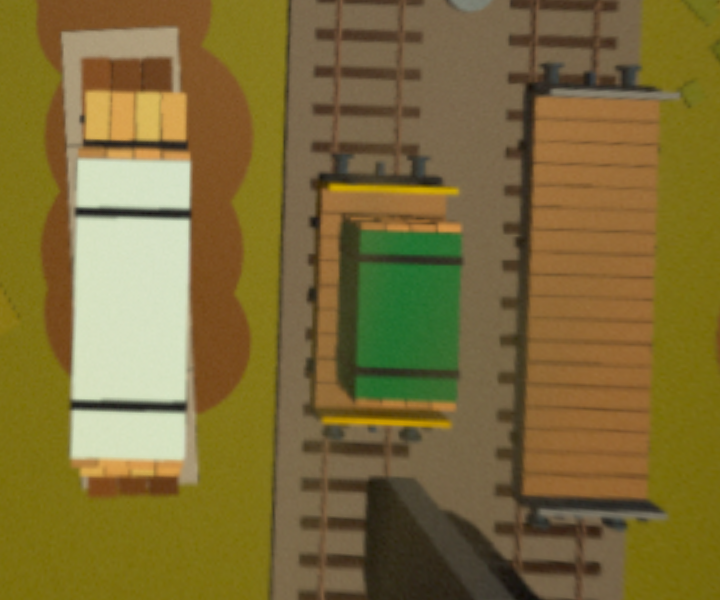

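The white pack is next, at (444.9,−167.2,−1.0°). The green pack lies inside the yellow wagon, at (571,−178.8) against the wagon's (570,−179).

Call:
move_arm(
  commands=[
    {"linear": [0.05, 0.005, 0.007], "dr": [-0.014, 0, 0], "gripper": 0.085},
    {"linear": [0.1, 0.005, 0.007], "dr": [-0.014, 0, 0], "gripper": 0.085},
    {"linear": [0.15, 0.005, 0.007], "dr": [-0.014, 0, 0], "gripper": 0.085},
    {"linear": [0.18, 0.005, 0.007], "dr": [-0.014, 0, 0], "gripper": 0.085},
    {"linear": [0.197, 0.005, 0.007], "dr": [-0.014, 0, 0], "gripper": 0.085},
    {"linear": [0.197, 0.005, 0.007], "dr": [-0.014, 0, 0], "gripper": 0.085},
    {"linear": [0.197, 0.005, 0.007], "dr": [-0.014, 0, 0], "gripper": 0.06},
    {"linear": [0.197, 0.005, 0.007], "dr": [-0.014, 0, 0], "gripper": 0.052},
    {"linear": [0.197, 0.005, 0.007], "dr": [-0.014, 0, 0], "gripper": 0.04},
    {"linear": [0.197, 0.005, 0.007], "dr": [-0.014, 0, 0], "gripper": 0.04},
    {"linear": [0.197, 0.005, 0.007], "dr": [-0.014, 0, 0], "gripper": 0.04},
    {"linear": [0.197, 0.005, 0.007], "dr": [-0.014, 0, 0], "gripper": 0.04},
  ],
  force=30,
)

```text
time: 11.45
eef_pos: [444.9, -167.2, 84.2]
orientation: [[0.001, 1.0, -0.017], [-0.001, -0.017, -1.0], [-1.0, 0.001, 0.001]]
ft_force: [-0.7, -0.0, 5.6]
grip_width: 45.7
```

Call:
move_arm(
  commands=[
    {"linear": [-0.03, 0, 0], "dr": [0, 0, 0], "gripper": 0.04},
    {"linear": [-0.08, 0, 0], "dr": [0, 0, 0], "gripper": 0.04},
    {"linear": [-0.1, 0.02, -0.05], "dr": [0, 0, 0], "gripper": 0.04},
    {"linear": [-0.1, 0.045, -0.105], "dr": [0, 0, 0], "gripper": 0.04},
    {"linear": [-0.1, 0.07, -0.16], "dr": [0.005, 0, 0], "gripper": 0.04},
    {"linear": [-0.1, 0.093, -0.215], "dr": [0.01, 0, 0], "gripper": 0.04},
    {"linear": [-0.1, 0.115, -0.265], "dr": [0.014, 0, 0], "gripper": 0.04},
    {"linear": [-0.08, 0.129, -0.3], "dr": [0.014, 0, 0], "gripper": 0.04},
    {"linear": [-0.04, 0.129, -0.3005], "dr": [0.014, 0, 0], "gripper": 0.04},
    {"linear": [0.0, 0.129, -0.3005], "dr": [0.014, 0, 0], "gripper": 0.04},
    {"linear": [0.02, 0.129, -0.3005], "dr": [0.014, 0, 0], "gripper": 0.04},
    {"linear": [0.026, 0.129, -0.3005], "dr": [0.014, 0, 0], "gripper": 0.04},
  ],
)

```text
time: 12.95
eef_pos: [577.4, 131.3, 55.6]
orientation: [[-0.003, 1.0, -0.031], [-0.0, -0.031, -1.0], [-1.0, -0.003, 0.0]]
ft_force: [0.2, -0.4, -1.5]
grip_width: 45.8
```

Run:
```python
from h import *
s,p=wsnap('w7');print(np.round(s['eef_pos'],1),np.round(s['orientation'],3).tolist())
cv2.imwrite('pics/o5.png',ortho(p,520,640,30,230,41,3))
```

```text
[577.4 131.3  55.6] [[-0.003, 1.0, -0.031], [-0.0, -0.031, -1.0], [-1.0, -0.003, 0.0]]
```

View pics/o5.png

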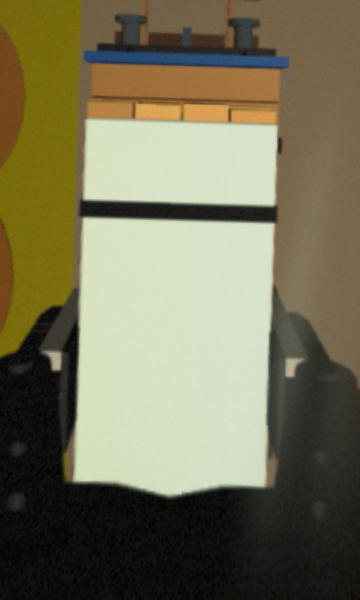

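Call:
move_arm(
  commands=[
    {"linear": [0.003, 0.001, 0], "dr": [0, 0, 0], "gripper": 0.04},
    {"linear": [0.005, 0.001, 0], "dr": [0, 0, 0], "gripper": 0.04},
    {"linear": [0.006, 0.001, 0], "dr": [0, 0, 0], "gripper": 0.04},
    {"linear": [0.006, 0.001, 0], "dr": [0, 0, 0], "gripper": 0.04},
    {"linear": [0.006, 0.001, 0], "dr": [0, 0, 0], "gripper": 0.04},
  ],
)

```text
time: 13.62
eef_pos: [579.8, 131.3, 51.6]
orientation: [[0.0, 1.0, -0.031], [0.0, -0.031, -1.0], [-1.0, 0.0, -0.0]]
ft_force: [0.5, 0.6, -0.4]
grip_width: 45.5
```

Call:
move_arm(
  commands=[
    {"linear": [0.002, 0, 0], "dr": [0, 0, 0], "gripper": 0.04},
    {"linear": [0.0035, 0, 0], "dr": [0, 0, 0], "gripper": 0.04},
    {"linear": [0.004, 0, 0], "dr": [0, 0, 0], "gripper": 0.04},
    {"linear": [0.004, 0, 0], "dr": [0, 0, 0], "gripper": 0.05},
    {"linear": [0.004, 0, 0], "dr": [0, 0, 0], "gripper": 0.06},
    {"linear": [0.004, 0, 0], "dr": [0, 0, 0], "gripper": 0.064},
    {"linear": [0.004, 0, 0], "dr": [0, 0, 0], "gripper": 0.066},
    {"linear": [-0.005, 0, 0], "dr": [0, 0, 0], "gripper": 0.066},
    {"linear": [-0.055, 0, 0], "dr": [0, 0, 0], "gripper": 0.085},
    {"linear": [-0.115, 0, 0], "dr": [0, 0, 0], "gripper": 0.085},
    {"linear": [-0.175, 0, 0.02], "dr": [0, 0, 0], "gripper": 0.085},
    {"linear": [-0.229, -0.02, 0.05], "dr": [0, 0, 0], "gripper": 0.085},
  ],
)

```text
time: 15.12
eef_pos: [560.3, 83.1, 281.0]
orientation: [[0.004, 1.0, -0.03], [-0.0, -0.03, -1.0], [-1.0, 0.004, 0.0]]
ft_force: [1.7, -0.6, 0.6]
grip_width: 85.1
```

```bash
python3 e.py 8 130,41,579,131
```

```text
[560.3  83.1 281. ] [[0.004, 1.0, -0.03], [-0.0, -0.03, -1.0], [-1.0, 0.004, 0.0]]
130,41,579,131 0.64 [299. 139.] 5059 [580.92 132.13  -1.9    0.96]
```

Call:
move_arm(
  commands=[
    {"linear": [0, -0.113, 0.247], "dr": [0, 0, 0], "gripper": 0.085},
    {"linear": [0, -0.113, 0.247], "dr": [0, 0, 0], "gripper": 0.085},
    {"linear": [0, -0.113, 0.247], "dr": [0, 0, 0], "gripper": 0.085},
    {"linear": [0, -0.113, 0.247], "dr": [0, 0, 0], "gripper": 0.085},
    {"linear": [0, -0.113, 0.247], "dr": [0, 0, 0], "gripper": 0.085},
    {"linear": [0, -0.113, 0.247], "dr": [0, 0, 0], "gripper": 0.085},
    {"linear": [0, -0.113, 0.247], "dr": [0, 0, 0], "gripper": 0.085},
    {"linear": [0, -0.113, 0.247], "dr": [0, 0, 0], "gripper": 0.085},
  ],
)

```text
time: 16.23
eef_pos: [438.9, -158.9, 277.6]
orientation: [[-0.0, 1.0, -0.029], [0.0, -0.029, -1.0], [-1.0, -0.0, -0.0]]
ft_force: [0.9, -0.3, 0.5]
grip_width: 85.0
```

```bash
python3 e.py 9 175,41,445,-162 85,41,570,-179
```

```text
[ 438.9 -158.9  277.6] [[-0.0, 1.0, -0.029], [0.0, -0.029, -1.0], [-1.0, -0.0, -0.0]]
175,41,445,-162 0.75 [287. 190.] 6342 [ 445.56 -164.06   -0.98    0.96]
85,41,570,-179 0.7 [392. 197.] 3225 [ 571.19 -178.43   -1.42    0.93]
```

Call:
move_arm(
  commands=[
    {"linear": [0.06, 0.007, 0.005], "dr": [-0.012, 0, 0], "gripper": 0.085},
    {"linear": [0.12, 0.007, 0.005], "dr": [-0.012, 0, 0], "gripper": 0.085},
    {"linear": [0.17, 0.007, 0.005], "dr": [-0.012, 0, 0], "gripper": 0.085},
    {"linear": [0.21, 0.007, 0.005], "dr": [-0.012, 0, 0], "gripper": 0.085},
    {"linear": [0.229, 0.007, 0.005], "dr": [-0.012, 0, 0], "gripper": 0.085},
    {"linear": [0.229, 0.007, 0.005], "dr": [-0.012, 0, 0], "gripper": 0.085},
    {"linear": [0.229, 0.007, 0.005], "dr": [-0.012, 0, 0], "gripper": 0.06},
    {"linear": [0.229, 0.007, 0.005], "dr": [-0.012, 0, 0], "gripper": 0.052},
    {"linear": [0.229, 0.007, 0.005], "dr": [-0.012, 0, 0], "gripper": 0.04},
    {"linear": [0.229, 0.007, 0.005], "dr": [-0.012, 0, 0], "gripper": 0.04},
    {"linear": [0.229, 0.007, 0.005], "dr": [-0.012, 0, 0], "gripper": 0.04},
    {"linear": [0.229, 0.007, 0.005], "dr": [-0.012, 0, 0], "gripper": 0.04},
  ],
  force=35,
)

```text
time: 17.88
eef_pos: [446.0, -165.6, 49.9]
orientation: [[0.002, 1.0, -0.019], [-0.001, -0.019, -1.0], [-1.0, 0.002, 0.001]]
ft_force: [-0.1, 1.5, 6.5]
grip_width: 45.5
```

Call:
move_arm(
  commands=[
    {"linear": [-0.03, 0, 0], "dr": [0, 0, 0], "gripper": 0.04},
    {"linear": [-0.08, 0, 0], "dr": [0, 0, 0], "gripper": 0.04},
    {"linear": [-0.11, 0.03, 0], "dr": [0, 0, 0], "gripper": 0.04},
    {"linear": [-0.12, 0.08, 0.002], "dr": [0, 0, 0], "gripper": 0.04},
    {"linear": [-0.12, 0.14, 0.005], "dr": [0.006, 0, 0], "gripper": 0.04},
    {"linear": [-0.12, 0.195, 0.008], "dr": [0.012, 0, 0], "gripper": 0.04},
    {"linear": [-0.1, 0.229, 0.009], "dr": [0.012, 0, 0], "gripper": 0.04},
    {"linear": [-0.06, 0.229, 0.009], "dr": [0.012, 0, 0], "gripper": 0.04},
    {"linear": [-0.03, 0.229, 0.009], "dr": [0.012, 0, 0], "gripper": 0.04},
    {"linear": [-0.013, 0.229, 0.009], "dr": [0.012, 0, 0], "gripper": 0.04},
    {"linear": [-0.007, 0.229, 0.009], "dr": [0.012, 0, 0], "gripper": 0.04},
    {"linear": [-0.007, 0.229, 0.009], "dr": [0.012, 0, 0], "gripper": 0.04},
  ],
)

```text
time: 19.38
eef_pos: [674.5, -178.9, 56.3]
orientation: [[0.001, 1.0, -0.031], [-0.0, -0.031, -1.0], [-1.0, 0.001, 0.0]]
ft_force: [-0.5, -0.6, -2.2]
grip_width: 45.4
```

Run:
```python
from h import *
s,p=wsnap('w10');print(np.round(s['eef_pos'],1),np.round(s['orientation'],3).tolist())
cv2.imwrite('pics/o6.png',ortho(p,615,735,-250,-50,41,3))
```

```text
[ 674.5 -178.9   56.3] [[0.001, 1.0, -0.031], [-0.0, -0.031, -1.0], [-1.0, 0.001, 0.0]]
```

View pics/o6.png

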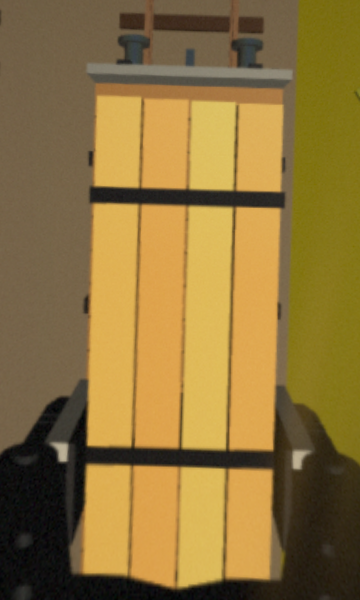

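Call:
move_arm(
  commands=[
    {"linear": [0.003, 0, 0], "dr": [0, 0, 0], "gripper": 0.04},
    {"linear": [0.0055, 0, 0], "dr": [0, 0, 0], "gripper": 0.04},
    {"linear": [0.007, 0, 0], "dr": [0, 0, 0], "gripper": 0.04},
    {"linear": [0.007, 0, 0], "dr": [0, 0, 0], "gripper": 0.04},
  ],
)

```text
time: 19.92
eef_pos: [674.4, -178.7, 50.0]
orientation: [[0.001, 1.0, -0.031], [-0.0, -0.031, -1.0], [-1.0, 0.001, 0.0]]
ft_force: [-2.6, 0.4, 5.5]
grip_width: 45.7
```

Call:
move_arm(
  commands=[
    {"linear": [0, 0, 0], "dr": [0, 0, 0], "gripper": 0.05},
    {"linear": [0, 0, 0], "dr": [0, 0, 0], "gripper": 0.06},
    {"linear": [0, 0, 0], "dr": [0, 0, 0], "gripper": 0.066},
    {"linear": [0, 0, 0], "dr": [0, 0, 0], "gripper": 0.066},
    {"linear": [-0.01, 0, 0], "dr": [0, 0, 0], "gripper": 0.066},
    {"linear": [-0.06, 0, 0], "dr": [0, 0, 0], "gripper": 0.085},
    {"linear": [-0.12, 0, 0], "dr": [0, 0, 0], "gripper": 0.085},
    {"linear": [-0.17, -0.03, 0], "dr": [0, 0, 0], "gripper": 0.085},
    {"linear": [-0.2, -0.08, 0], "dr": [0, 0, 0], "gripper": 0.085},
    {"linear": [-0.23, -0.13, 0], "dr": [0, 0, 0], "gripper": 0.085},
    {"linear": [-0.23, -0.19, -0.011], "dr": [0, 0, 0], "gripper": 0.085},
    {"linear": [-0.23, -0.234, -0.011], "dr": [0, 0, 0], "gripper": 0.085},
  ],
)

```text
time: 21.42
eef_pos: [438.3, -159.4, 279.9]
orientation: [[0.001, 1.0, -0.03], [-0.001, -0.03, -1.0], [-1.0, 0.001, 0.001]]
ft_force: [-0.6, -0.4, 0.4]
grip_width: 84.7
```

Call:
move_arm(
  commands=[
    {"linear": [0, 0, 0], "dr": [0, 0, 0], "gripper": 0.085},
    {"linear": [0, 0, 0], "dr": [0, 0, 0], "gripper": 0.085},
  ],
)

```text
time: 21.68
eef_pos: [441.7, -161.0, 279.7]
orientation: [[0.003, 1.0, -0.031], [-0.002, -0.031, -1.0], [-1.0, 0.003, 0.001]]
ft_force: [0.7, -0.1, -0.1]
grip_width: 85.2
```

```bash
python3 e.py 11 220,5,445,-162 175,41,675,-178 85,41,570,-179;  python3 - <<'E'
from h import *
s,p=wsnap();cv2.imwrite('pics/o7.png',ortho(p,380,740,-330,-30,41))
E
```

```text
[ 441.7 -161.   279.7] [[0.003, 1.0, -0.031], [-0.002, -0.031, -1.0], [-1.0, 0.003, 0.001]]
220,5,445,-162 0.65 [285. 179.] 6559 [ 444.58 -168.69    0.74    0.96]
175,41,675,-178 0.66 [462. 193.] 5587 [ 677.63 -177.88   -1.05    0.92]
85,41,570,-179 0.74 [390. 195.] 3183 [ 571.35 -179.23   -1.75    0.93]
```

View pics/o7.png

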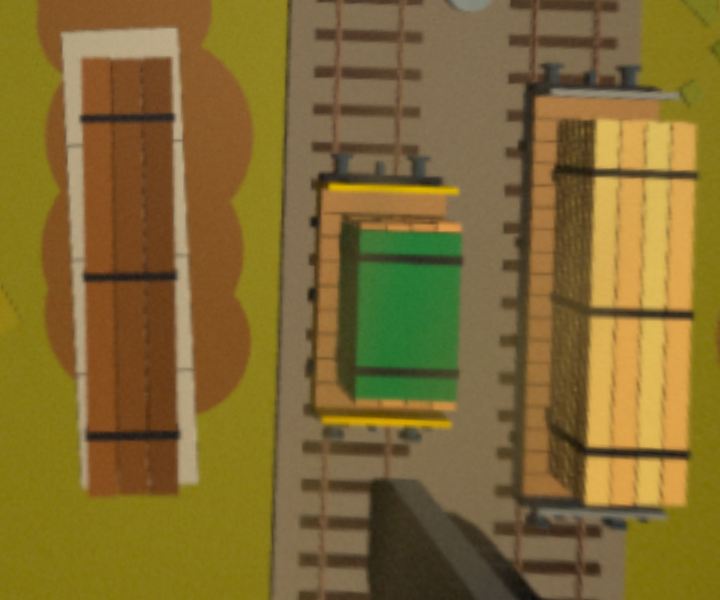

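Call:
move_arm(
  commands=[
    {"linear": [0.06, 0.0035, 0.0075], "dr": [-0.044, 0, 0], "gripper": 0.085},
    {"linear": [0.12, 0.0035, 0.0075], "dr": [-0.044, 0, 0], "gripper": 0.085},
    {"linear": [0.18, 0.0035, 0.0075], "dr": [-0.044, 0, 0], "gripper": 0.085},
    {"linear": [0.23, 0.0035, 0.0075], "dr": [-0.044, 0, 0], "gripper": 0.085},
    {"linear": [0.255, 0.0035, 0.0075], "dr": [-0.044, 0, 0], "gripper": 0.085},
    {"linear": [0.265, 0.0035, 0.0075], "dr": [-0.044, 0, 0], "gripper": 0.085},
    {"linear": [0.265, 0.0035, 0.0075], "dr": [-0.044, 0, 0], "gripper": 0.06},
    {"linear": [0.265, 0.0035, 0.0075], "dr": [-0.044, 0, 0], "gripper": 0.052},
    {"linear": [0.265, 0.0035, 0.0075], "dr": [-0.044, 0, 0], "gripper": 0.04},
    {"linear": [0.265, 0.0035, 0.0075], "dr": [-0.044, 0, 0], "gripper": 0.04},
    {"linear": [0.265, 0.0035, 0.0075], "dr": [-0.044, 0, 0], "gripper": 0.04},
    {"linear": [0.265, 0.0035, 0.0075], "dr": [-0.044, 0, 0], "gripper": 0.04},
  ],
  force=40,
)

```text
time: 23.42
eef_pos: [444.7, -168.4, 15.0]
orientation: [[0.002, 1.0, 0.013], [-0.002, 0.013, -1.0], [-1.0, 0.002, 0.002]]
ft_force: [1.4, -0.5, 6.5]
grip_width: 45.4
```

Call:
move_arm(
  commands=[
    {"linear": [-0.03, 0, 0], "dr": [0, 0, 0], "gripper": 0.04},
    {"linear": [-0.08, 0, 0], "dr": [0, 0, 0], "gripper": 0.04},
    {"linear": [-0.13, 0, 0], "dr": [0, 0, 0], "gripper": 0.04},
    {"linear": [-0.17, 0.02, -0.02], "dr": [0, 0, 0], "gripper": 0.04},
    {"linear": [-0.18, 0.05, -0.06], "dr": [0.01, 0, 0], "gripper": 0.04},
    {"linear": [-0.18, 0.085, -0.1], "dr": [0.02, 0, 0], "gripper": 0.04},
    {"linear": [-0.18, 0.12, -0.14], "dr": [0.03, 0, 0], "gripper": 0.04},
    {"linear": [-0.18, 0.155, -0.183], "dr": [0.04, 0, 0], "gripper": 0.04},
    {"linear": [-0.18, 0.19, -0.226], "dr": [0.0445, 0, 0], "gripper": 0.04},
    {"linear": [-0.18, 0.22, -0.263], "dr": [0.0445, 0, 0], "gripper": 0.04},
    {"linear": [-0.18, 0.243, -0.2905], "dr": [0.0445, 0, 0], "gripper": 0.04},
    {"linear": [-0.17, 0.243, -0.2905], "dr": [0.0445, 0, 0], "gripper": 0.04},
  ],
)

```text
time: 24.92
eef_pos: [684.4, 128.2, 183.9]
orientation: [[0.003, 1.0, -0.028], [0.001, -0.028, -1.0], [-1.0, 0.003, -0.001]]
ft_force: [-0.2, -0.7, -2.3]
grip_width: 45.2
```

Call:
move_arm(
  commands=[
    {"linear": [0.03, 0, 0], "dr": [0, 0, 0], "gripper": 0.04},
    {"linear": [0.07, 0, 0], "dr": [0, 0, 0], "gripper": 0.04},
    {"linear": [0.1, 0, 0], "dr": [0, 0, 0], "gripper": 0.04},
    {"linear": [0.12, 0, 0], "dr": [0, 0, 0], "gripper": 0.04},
    {"linear": [0.128, 0, 0], "dr": [0, 0, 0], "gripper": 0.04},
    {"linear": [0.128, 0, 0], "dr": [0, 0, 0], "gripper": 0.04},
    {"linear": [0.128, 0, 0], "dr": [0, 0, 0], "gripper": 0.04},
  ],
)

```text
time: 25.8
eef_pos: [684.2, 125.6, 57.1]
orientation: [[0.003, 0.999, -0.032], [0.0, -0.032, -1.0], [-1.0, 0.003, -0.0]]
ft_force: [-0.1, -0.9, -1.2]
grip_width: 45.1
```

Run:
```python
from h import *
s,p=wsnap('w12');print(np.round(s['eef_pos'],1),np.round(s['orientation'],3).tolist())
cv2.imwrite('pics/o8.png',ortho(p,624,744,60,260,41,3))
```

```text
[684.2 125.6  57.1] [[0.003, 0.999, -0.032], [0.0, -0.032, -1.0], [-1.0, 0.003, -0.0]]
```

View pics/o8.png

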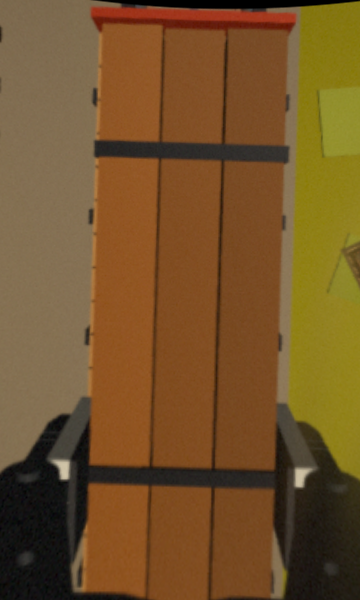

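Call:
move_arm(
  commands=[
    {"linear": [0.003, -0.001, 0], "dr": [0, 0, 0], "gripper": 0.04},
    {"linear": [0.005, -0.001, 0], "dr": [0, 0, 0], "gripper": 0.04},
    {"linear": [0.0067, -0.001, 0], "dr": [0, 0, 0], "gripper": 0.04},
    {"linear": [0.0067, -0.001, 0], "dr": [0, 0, 0], "gripper": 0.04},
  ],
)

```text
time: 26.35
eef_pos: [682.1, 125.8, 51.0]
orientation: [[0.0, 1.0, -0.031], [-0.0, -0.031, -1.0], [-1.0, 0.0, 0.0]]
ft_force: [-3.9, -0.5, 7.8]
grip_width: 45.3
```

Call:
move_arm(
  commands=[
    {"linear": [0, 0, 0], "dr": [0, 0, 0], "gripper": 0.05},
    {"linear": [0, 0, 0], "dr": [0, 0, 0], "gripper": 0.06},
    {"linear": [0, 0, 0], "dr": [0, 0, 0], "gripper": 0.066},
    {"linear": [0, 0, 0], "dr": [0, 0, 0], "gripper": 0.066},
    {"linear": [-0.01, 0, 0], "dr": [0, 0, 0], "gripper": 0.066},
    {"linear": [-0.06, 0, 0], "dr": [0, 0, 0], "gripper": 0.085},
    {"linear": [-0.12, 0, 0], "dr": [0, 0, 0], "gripper": 0.085},
    {"linear": [-0.18, 0, 0], "dr": [0, 0, 0], "gripper": 0.085},
    {"linear": [-0.22, -0.03, 0.04], "dr": [0, 0, 0], "gripper": 0.085},
    {"linear": [-0.25, -0.07, 0.08], "dr": [0, 0, 0], "gripper": 0.085},
    {"linear": [-0.25, -0.081, 0.1], "dr": [0, 0, 0], "gripper": 0.085},
    {"linear": [-0.25, -0.081, 0.1], "dr": [0, 0, 0], "gripper": 0.085},
  ],
)

```text
time: 27.85
eef_pos: [597.3, 27.0, 300.7]
orientation: [[0.002, 0.999, -0.034], [-0.0, -0.034, -0.999], [-1.0, 0.002, 0.0]]
ft_force: [-0.1, 0.6, -0.3]
grip_width: 84.7
```

Call:
move_arm(
  commands=[
    {"linear": [0, 0, 0], "dr": [0, 0, 0], "gripper": 0.085},
    {"linear": [0, 0, 0], "dr": [0, 0, 0], "gripper": 0.085},
  ],
)

```text
time: 28.1
eef_pos: [598.4, 29.2, 298.5]
orientation: [[-0.001, 1.0, -0.03], [0.0, -0.03, -1.0], [-1.0, -0.001, -0.0]]
ft_force: [-0.1, -0.0, 0.1]
grip_width: 85.2
```

```bash
python3 e.py 13 220,41,684,125 130,41,579,131; sed -i "s/'w3'/'w14'/;s/w3.pkl/w14.pkl/;s/o2.png/o9.png/" b.py; python3 b.py
python3 - <<'E'
from h import *
t=r.snapshot('top');save(t,'top1')
for c in['lamp','forklift']:
    o=r.outline_of(c,t);print(c,[(round(q['p'],2),np.round(q['xy'],1)) for q in o[:2]])
E
```

```text
[598.4  29.2 298.5] [[-0.001, 1.0, -0.03], [0.0, -0.03, -1.0], [-1.0, -0.001, -0.0]]
220,41,684,125 0.8 [353. 100.] 7833 [683.66 126.82  -1.91   0.94]
130,41,579,131 0.65 [260.  95.] 4622 [580.56 132.64  -1.96   0.97]
[598.2  29.  298.4] [601.5  96.4 442.2]
lamp 0.67 [304.2, 219.7] [[626.43197413 -21.86602705  55.        ]]
lamp 0.63 [262.5, 90.4] [[580.70616981 137.27166046  55.        ]]
lamp []
forklift []
```

View pics/o9.png

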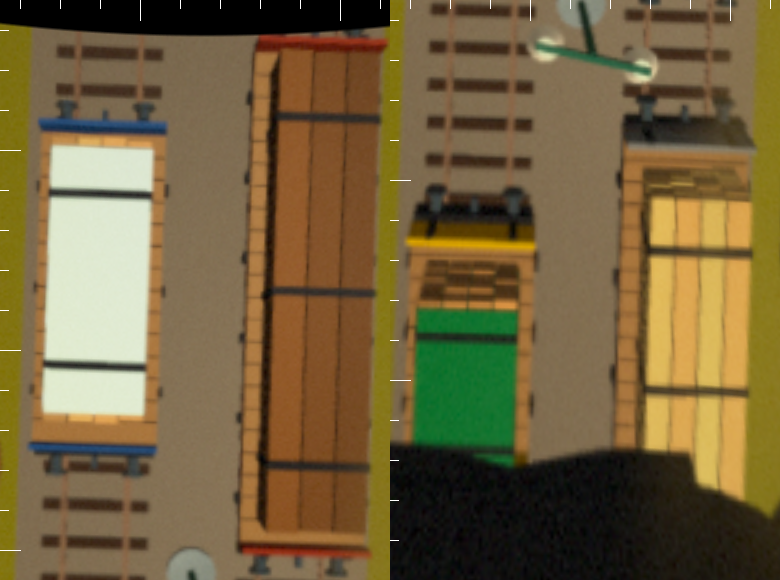

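View pics/top1.png

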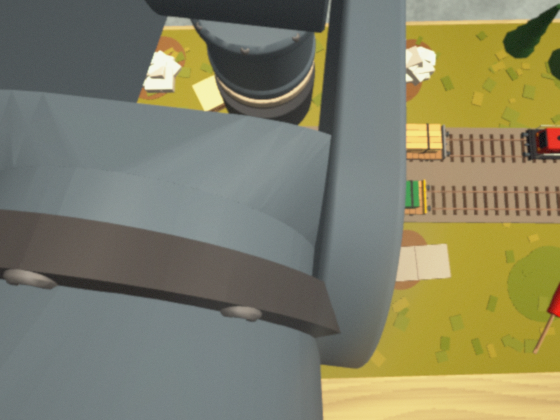

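The check view shows every pack flat between its headboards: white (100,280), brown (325,290), green (467,380), pale planks (700,320). The lamp is in the same place as before, with shades at (546,45) and (640,68). In the top view the arm covers most of the scene, so I'll check the forklift and lamp with the scene camera and then hand in.

Run:
```python
from h import *
p=r.snapshot('scene');save(p,'scene1')
a=cv2.imread('pics/scene0.png').astype(int);b=cv2.imread('pics/scene1.png').astype(int)
for n,(x0,x1,y0,y1) in dict(forklift=(276,298,163,197),lamp=(308,342,212,268)).items(): print(n,'mean px change',abs(a-b)[y0:y1,x0:x1].mean())
for c in['forklift','lamp']: print(c,[(round(q['p'],2),np.round(q['xy'],1)) for q in r.outline_of(c,p)[:2]])
```

```text
forklift mean px change 4.025401069518717
lamp mean px change 5.288165266106443
forklift [(0.93, array([290.4, 178.5]))]
lamp [(0.58, array([327.6, 230.4]))]
```

View pics/scene1.png

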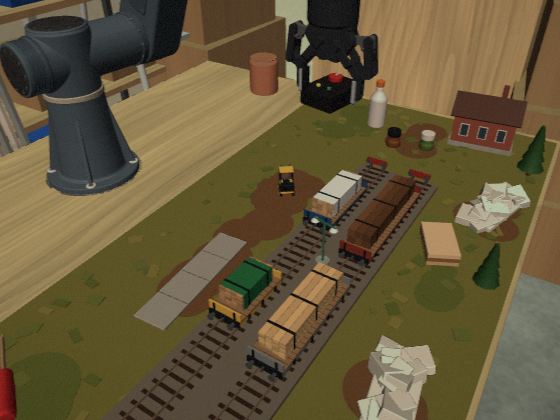

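The scene view shows all four packs on their wagons. The forklift at (287,180) and the lamp at (323,240) stand where they were, and the gripper is clear of everything.

```bash
python3 -c "
from bench import r
print(r.hand_in(), r.read_state()['time'])"
```

```text
the job is handed in; nothing more can be done
the job is handed in; nothing more can be done
```

I took the stack apart from the top down and set each pack on its own wagon: 85 on yellow, 130 on blue, 175 on grey and 220 on red. All four were lowered until the wrist force or height showed contact, then released. The job was handed in at about 29 s.

My last checks, by silhouette fits and rectified wrist images:

| Pack | Centre offset from its wagon | Yaw relative to wagon |
|---|---|---|
| All four | about 1–2 mm | within about 0.5° (one fit disagreed, below) |

- **Placing:** all four lie flat between the headboards with nothing overhanging.
- **Lamp and forklift:** neither had visibly moved in the scene view. The lamp also showed at the same spot in the wrist view.
- **Disagreements:**
  - One oblique view put pack_175 about 3 mm off in x and 0.8° in yaw. A nearer view put it within 1 mm in x, and I trusted that one.
  - The final top-camera check of the lamp and forklift failed because the arm blocked the view, so I used the scene and wrist cameras instead.

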